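# Put the ferrule away and click the slide cover shut

### The job

Put the loose dark grey ferrule into the open compartment of the blue ferrule box. Then lay the orange cover on the box and slide it under the rail lips until its springy yellow tab clicks down behind the ledge of the metal catch; feel for the click and push gently, never with more than 16 N, because the catch does not stand at the same place on every box. Leave the cover latched and let go of, and do not shove the other things on the bench about.

Things in the scene. Friction and masses are not known exactly. Their poses are not given: they have to be found in the camera images.
- ferrule_box: Blue box, fixed, 178 mm long (x -50 to +128), 94 wide. Origin on the bench 50 mm from its near end; z up; +x is the cover's closing direction. Compartment open on top, 68 x 60 mm (x -26 to +42, y -30 to +30), floor at z 6. Its rim, the deck on which the cover slides, is at z 40. Guide walls rise from the deck 41.7 mm either side of the middle line, x -50 to +50, flared outward to z 53 up to x +20.
- rail_mouth (a point): Where the rails begin: on the box's middle line at deck height, x +14 mm of the box. From here to x +50 lips reach 5 mm inward over the cover's edges (inner edges 36.7 mm off the middle line), underside 6.5 mm over the deck, top 10 mm over it. Lay the cover down from above with its front edge behind this point (cover origin at box x -39 mm), then slide it in +x, 37 to 61 mm.
- catch_zone (a point): On the box at deck height, x +87 mm. A metal catch plate stands here: a middle ledge with a 13 mm ramp and 16 mm flat top, 5 mm high, steep behind, and two rigid stops for the cover's front edge. It stands 0 to 20 mm farther along +x, unmeasured: the click comes at cover origin x -2 to +20 mm of the box, the stops 2 to 4 mm later. Passing the ledge takes 3 to 8 N of push, less after the click.
- cover: Loose orange plate 100 x 80 x 5 mm (x, y, z), 90 g, 1.7 mm play to each guide. Origin: centre of its underside. +x points to the front edge, where a block (z to 11) holds the yellow tab (41 mm out); it must point along the box's +x. On top in the middle a grip rib 50 mm long (x), 12 wide, z 5 to 33, rear face at x -25: to grip from above or push. Starts flat on the bench, rib up.
- tab (a joint): The springy yellow tab (16 mm wide) hinged 10 mm out beyond the cover's front edge: 0 rad at rest, level with the plate, positive when bent up (0.06 to 0.12 on top of the ledge); it springs back to 0, and 0 again after the ledge means that it has clicked.
- tab_nose (a point): Centre of the round nose (5 mm thick) that hangs from the end of the tab, 88 mm ahead of the cover's origin and 3 mm above its underside.
- ferrule: Loose dark grey ferrule, a small plastic tube lying on its side, 14 mm in diameter, 26 mm long along its own y. Origin: underside at its middle.
- putter: Bystander: dark mallet putter head, 60 x 93 x 42 mm, loose; origin under its middle. Leave where it is.
- iron: Bystander: bright iron club head, 77 x 119 x 16 mm, loose; origin under its middle. Leave where it is.

How it is judged:
By the outcome, as a careful person would: the job done as asked, in the order asked, and still so for the second after the job is handed in, with the robot touching nothing.
It also fails if it takes over 70 s, if anything falls off the work surface, if the arm or the gripper's body presses on something with over 40 N, if the wrist force passes 120 N, or if a joint passes its speed limit or range.

### The arm

A 6-joint arm with a two-finger parallel gripper is mounted at the origin on a cart in front of the work surface, level with it; the furniture and walls round the work are solid. World frame = base frame: x ahead of the robot, y to its left, z up, the work surface at z = 0. Lengths are in m, angles in rad, forces in N, time in s.
With the tool pointing down it reaches from about 0.35 to 0.85 m from the base axis. Payload 8.1 kg.
Tool frame: the origin (TCP) lies midway between the tips of the shut fingers; the grasp point (between the pads) lies 19 mm behind it (robot.grip_point_offset is the distance from the TCP to the grasp point, in m); z points along the fingers, y is the line along which they close (so a half turn about z gives the same grasp; the last joint's range is limited). The gripper opens to 93 mm and grips with 3 to 60 N. Pads are 15 mm wide; open, the fingers measure 128 mm over their backs; the gripper's body (75 mm by 188 mm) begins 65 mm behind the grasp point.
Start: joints at [-1.317, 0.13, 1.488, -0, 1.523, -0.085], TCP at [0.199, -0.566, 0.219] pointing down, gripper open.
Joint ranges: [-2.96, 2.96], [-0.89, 2.26], [0.02, 2.5], [-1.34, 4.48], [0, 2.73], [-2.66, 2.66]. Speed limits (rad/s): [2.39, 2.39, 2.79, 3.14, 3.14, 3.14].

### API

Orientations are given as a rotation vector (axis times angle).
In Python, from plant import robot, read_camera, job gives the robot as it stands.
- The arm moves only by the shell command python3 -m inch 'ROWS' [FORCE]. ROWS is JSON, one flat list of numbers, 5 for each row, row after row: the shift along the world's x, y, z in mm, then the turn about the world's z in degrees, then the opening in per cent of the stroke, from 0 (shut) to 100 (fully open). In form: [dx, dy, dz, yaw, hand, dx, dy, dz, yaw, hand, ...]. A call has 1 to 10 rows; each row is the pose to reach, as a shift and turn from the pose commanded when the call began; what a row does not reach only later rows make up. A row lasts 1/12 s, in which the tool goes at most 41.7 mm and 7.16 degrees, less where a joint would pass 70% of its speed; a pose out of reach is approached as far as the arm can. A call with a gripper value outside its range is refused whole. The fingers move at their own pace and stop on an object; FORCE is the grip in N (left out, the last holds). Time passes only in rows, so rows that repeat a pose let the fingers close. It gives the time, the measured TCP pose, the force, the opening and the grip force at its end, in the units of the state.
- robot.read_state(): the state, without advancing time (a new reading comes with each control period).
- read_camera(name): name is "side" or "top" or "wrist"; returns a dict with "image" (480x640x3 uint8, blue, green, red), "K" (3x3 intrinsics, pixels), "extrinsics" (4x4, takes a point from world to camera coordinates); the wrist camera has in their place "mount" (4x4, takes a point from camera to tool coordinates, whose origin is the TCP and whose axes are the flange's). Camera axes: x right, y down, z forward; pixel columns grow to the right and rows downward; lengths in m; the calibration is good to about 2 mm. A picture is of the moment at which its call begins: read the wrist's pose just before it. There is no depth.
- job.close_job(): hands the job in; it is judged then, once.
The state is a dict: "t": time; "q": joint angles; "dq": joint speeds; "joint_torque": joint torques, N m; "tool_pos": TCP position; "orientation": TCP orientation; "force": force on the tool from outside, world axes, zero at the start; "wrist_torque": the same for the moment, N m; "opening": finger opening in m; "gripper_force": force on a finger pad.
Only numpy, scipy, OpenCV 4.12 (cv2) and the standard library are available. Lean on these libraries where they do the work, as an engineer would, in place of code of your own. Each camera call takes 0.05 s, during which the arm holds its last target. There are 200 camera calls.

## Working session

There is one attempt and no reset: what is moved stays moved. The work goes in short steps, Python scripts to look and compute and a shell command to move; the robot and the scene stay as the last step left them, time stands still between calls to the robot, and variables do not carry over. Pictures are saved under pics/ and viewed, at most 10 in all, crops included, and the job is handed in when it is done.

```bash
ls; mkdir -p pics
cat > h.py <<'E'
import numpy as np, cv2
from plant import robot, read_camera, job
E
python3 - <<'E'
from h import *
s=robot.read_state(); print(s, robot.grip_point_offset)
for n in ("top","side"):
    c=read_camera(n); cv2.imwrite(f"pics/{n}0.png",c["image"]); np.savez(f"{n}.npz",K=c["K"],E=c["extrinsics"]); print(n,c["K"].round(1).tolist(),c["extrinsics"].round(3).tolist())
c=read_camera("wrist"); print(c["K"].tolist(),c["mount"].round(4).tolist())
E
```

```text
pics
{'t': 0.0, 'q': array([-1.31739739e+00,  1.31158148e-01,  1.48927078e+00,  1.55059759e-05,
        1.52300486e+00, -8.53978246e-02]), 'dq': array([-0.00103664,  0.00036188,  0.0013659 ,  0.00082801,  0.00207862,
        0.00034163]), 'joint_torque': array([ 9.41469102e-05, -5.59846866e+01, -4.91758025e+01,  7.68182008e-02,
        3.51621467e-02, -2.10824537e-04]), 'tool_pos': array([ 0.199296  , -0.56532987,  0.21759393]), 'orientation': array([-3.09481559e+00, -5.29328442e-01,  2.18278484e-04]), 'force': array([-0.14330274, -0.08295508, -0.40038316]), 'wrist_torque': array([ 0.05979107, -0.02294899, -0.03912191]), 'gripper_force': 0.0, 'opening': 0.09287444899687598} 0.0188
top [[452.2, 0.0, 316.2], [0.0, 452.2, 236.0], [0.0, 0.0, 1.0]] [[-0.021, -1.0, -0.014, 0.073], [-0.989, 0.023, -0.149, 0.581], [0.149, 0.011, -0.989, 0.979], [0.0, 0.0, 0.0, 1.0]]
side [[561.8, 0.0, 316.7], [0.0, 561.8, 244.9], [0.0, 0.0, 1.0]] [[-0.969, -0.248, 0.004, 0.553], [-0.168, 0.644, -0.747, 0.125], [0.183, -0.724, -0.665, 1.278], [0.0, 0.0, 0.0, 1.0]]
[[405.8616427421317, 0.0, 322.2295404793193], [0.0, 405.8616427421317, 238.27063650244537], [0.0, 0.0, 1.0]] [[0.0005, -0.9654, -0.2608, 0.0719], [1.0, 0.0002, 0.0009, 0.0004], [-0.0008, -0.2608, 0.9654, -0.1661], [0.0, 0.0, 0.0, 1.0]]
```

View pics/top0.png

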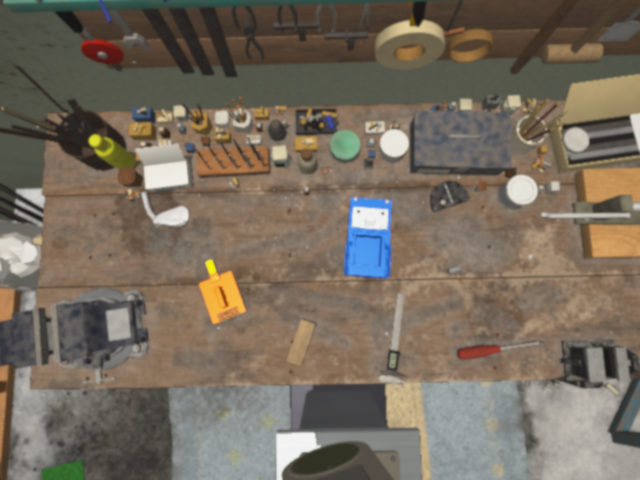

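View pics/side0.png

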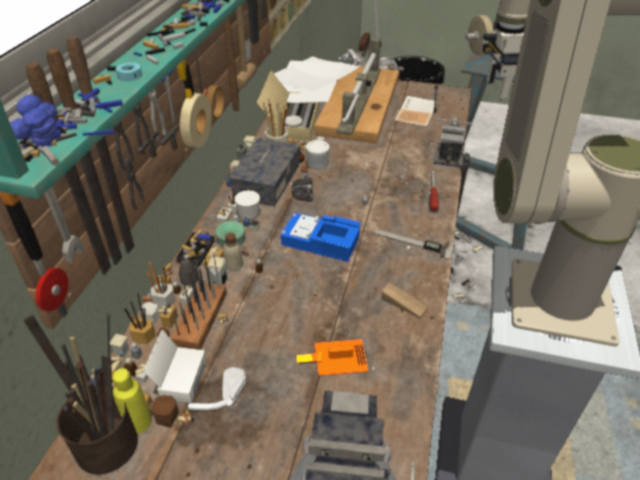

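The top view shows the box at about (369,237) with its white end up (world +x), the cover at (222,297) with its tab at (211,268), and the ferrule at (454,269). In the side view they are at about (321,236), (341,357) and (364,199). The putter is at (449,195) and the iron at (170,215). I'll enlarge these.

Run:
```python
from h import *
def crop(n,x,y,w,h,s):
    im=cv2.imread(f"pics/{n}0.png")[y:y+h,x:x+w]; return cv2.resize(im,None,fx=s,fy=s,interpolation=cv2.INTER_CUBIC)
t=cv2.hconcat([crop("top",335,190,65,100,4),crop("top",190,250,65,100,4)[:, :],crop("top",435,255,65,100,4)])
b=cv2.hconcat([crop("side",275,205,95,50,4),crop("side",290,330,95,50,4)])
b2=b[:, :780] if b.shape[1]>=780 else cv2.copyMakeBorder(b,0,0,0,780-b.shape[1],0)
cv2.imwrite("pics/m1.png",cv2.vconcat([t,b2[:200]]))
print(t.shape,b.shape)
```

```text
(400, 780, 3) (200, 760, 3)
```

View pics/m1.png

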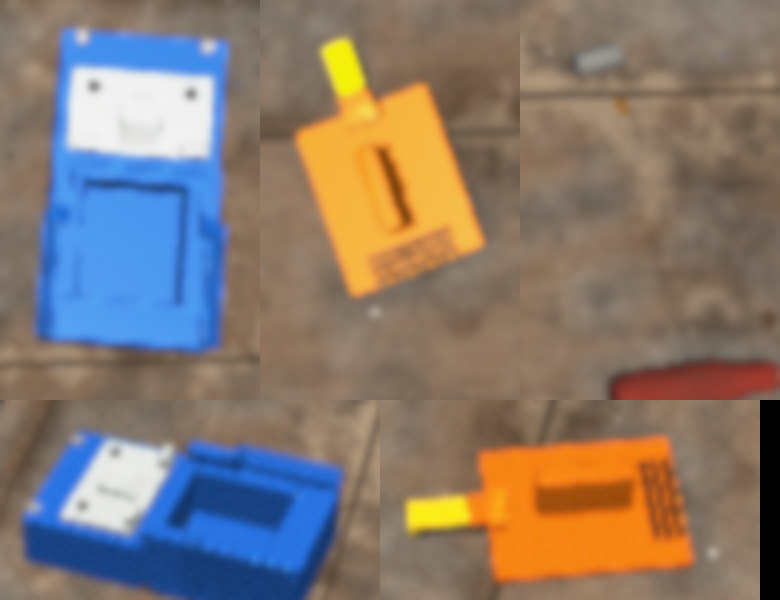

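The enlarged crop shows the cover corners clearly in both views, the ferrule tilted slightly at (598,59) in the montage, and the box compartment and catch plate. Next I'll triangulate.

```bash
cat >> h.py <<'E'
def cam(n):
    d=np.load(f"{n}.npz"); return d["K"],d["E"]
def ray(K,E,p):
    R,t=E[:3,:3],E[:3,3]; d=R.T@np.linalg.solve(K,[p[0],p[1],1]); return -R.T@t,d
def onz(K,E,p,z):
    o,d=ray(K,E,p); return o+d*(z-o[2])/d[2]
def tri(views):  # [(K,E,p)]
    A=np.zeros((3,3));b=np.zeros(3)
    for K,E,p in views:
        o,d=ray(K,E,p); d/=np.linalg.norm(d); M=np.eye(3)-np.outer(d,d); A+=M;b+=M@o
    return np.linalg.solve(A,b)
def proj(K,E,P):
    c=K@(E[:3,:3]@np.asarray(P)+E[:3,3]); return c[:2]/c[2]
def wristE(s,mount):  # world->camera
    T=np.eye(4);T[:3,:3]=cv2.Rodrigues(np.array(s["orientation"]))[0];T[:3,3]=s["tool_pos"]
    return np.linalg.inv(T@mount)
E
python3 - <<'E'
from h import *
T=cam("top");S=cam("side")
t=lambda x,y,x0,X,Y:(X+(x-x0)/4-.4,Y+y/4-.4)
ct=[t(*p,260,190,250) for p in [(297,132),(427,84),(485,243),(354,297)]]
cs=[(290+(x-380)/4-.4,330+(y-400)/4-.4) for x,y in [(497,580),(478,452),(667,437),(693,562)]]
C=[tri([(*T,a),(*S,b)]) for a,b in zip(ct,cs)]; print("cover",np.round(C,4)); c=np.mean(C,0); print(c.round(4))
C=np.array([onz(*T,a,.005) for a in ct]); f=(C[0]+C[1]-C[2]-C[3])/2;print("len",np.linalg.norm(f),np.degrees(np.arctan2(f[1],f[0])),C.mean(0).round(4))
print("ferr",tri([(*T,t(598,59,520,435,255)),(*S,(364,199))]).round(4), onz(*T,t(598,59,520,435,255),.008).round(4))
a=onz(*T,t(577,65,520,435,255),.007);b=onz(*T,t(619,53,520,435,255),.007);print("fer axis",np.linalg.norm(a-b),np.degrees(np.arctan2(*(a-b)[[1,0]])))
bt=[t(*p,0,335,190) for p in [(63,30),(228,38)]]
bs=[(275+x/4-.4,205+(y-400)/4-.4) for x,y in [(28,515),(80,432)]]
B=[tri([(*T,x),(*S,y)]) for x,y in zip(bt,bs)];print("box far",np.round(B,4))
bn=[onz(*T,t(*p,0,335,190),.04) for p in [(63,30),(228,38),(217,350),(37,340)]];print("box",np.round(bn,4))
pl=np.array([onz(*T,t(*p,0,335,190),.04) for p in [(70,68),(214,75),(210,157),(66,150)]]);print(pl.round(4))
B=np.array(bn);d=B[0]+B[1]-B[2]-B[3];w=B[0]-B[1];print(np.linalg.norm(d)/2,np.linalg.norm(w),np.degrees([np.arctan2(d[1],d[0]),np.arctan2(-w[0],w[1])]))
E
```

```text
cover [[0.4831 0.3359 0.0014]
 [0.5109 0.2604 0.0014]
 [0.4175 0.2261 0.0018]
 [0.3891 0.3013 0.0023]]
[0.4502 0.2809 0.0017]
len 0.09953370993113941 20.12504933668152 [0.4518 0.2804 0.005 ]
ferr [ 0.5026 -0.258   0.0015] [ 0.503 -0.256  0.008]
fer axis 0.025418830984530072 104.56416700586858
box far [[ 0.6692 -0.0208  0.0376]
 [ 0.6636 -0.1164  0.0308]]
box [[ 0.6718 -0.0202  0.04  ]
 [ 0.6649 -0.1146  0.04  ]
 [ 0.4866 -0.1003  0.04  ]
 [ 0.4944  0.      0.04  ]]
[[ 0.6495 -0.0235  0.04  ]
 [ 0.6434 -0.1056  0.04  ]
 [ 0.596  -0.1012  0.04  ]
 [ 0.6019 -0.0197  0.04  ]]
0.17870739898048824 0.09462332579874037 [-5.54734359 -4.23590807]
```

```bash
python3 -m inch '[20,20,0,6,100,50,50,0,13,100,90,90,0,20,100,125,128,0,27,100,160,163,0,34,100,190,194,0,41,100,220,224,0,48,100,250,254,0,55,100,280,285,0,62,100,300,305,0,69,100]' && python3 -m inch '[4,4,-10,6,100,4,4,-20,12,100,4,4,-30,16,100,4,4,-30,16,100,4,4,-30,16,100]'
python3 - <<'E'
from h import *
s=robot.read_state(); c=read_camera("wrist"); cv2.imwrite("pics/w1.png",c["image"]);np.savez("w1.npz",K=c["K"],E=wristE(s,c["mount"]))
print(s["tool_pos"],s["force"],s["q"])
E
```

```text
t: 0.98
tool_pos: [0.4831, -0.2765, 0.2185]
orientation: [-2.245, -2.197, 0.0]
force: [-0.1, -0.6, 0.3]
opening: 0.0927
gripper_force: 0.0
t: 1.4
tool_pos: [0.4856, -0.2739, 0.1878]
orientation: [-1.927, -2.479, 0.0]
force: [-0.2, 0.1, 0.4]
opening: 0.0925
gripper_force: 0.0
[ 0.48564593 -0.27388018  0.18780993] [-0.23705527  0.06743626  0.44431641] [-6.05458354e-01  3.41574931e-02  1.64615943e+00  1.18521628e-05
  1.46329559e+00 -8.54699502e-01]
```

View pics/w1.png

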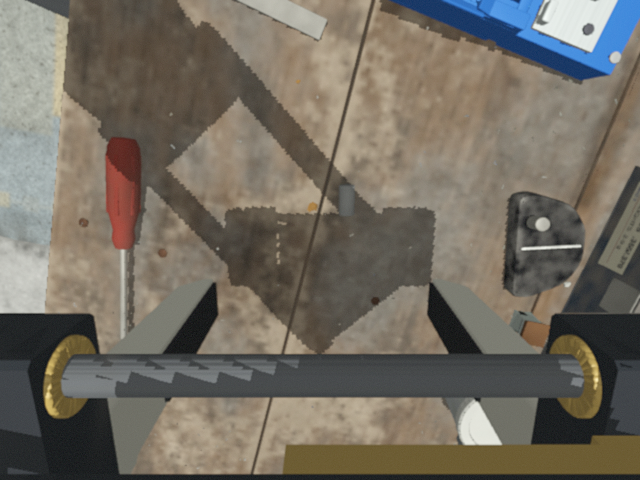

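The wrist view shows the ferrule at (346,199) with its ends at about (347,184) and (345,214). The putter is well off to the right at (545,243).

Run:
```python
from h import *
W=cam("w1");T=cam("top")
print(onz(*W,(346,199),.009).round(4), tri([(*W,(346,199)),(*T,(454.1,269.3))]).round(4))
a=onz(*W,(347,184),.01);b=onz(*W,(345.3,214),.01);print(np.linalg.norm(a-b),np.degrees(np.arctan2(*(a-b)[[1,0]])))
im=cv2.imread("pics/w1.png")[170:230,310:385];g=cv2.cvtColor(im,cv2.COLOR_BGR2HSV)
s=robot.read_state();R=cv2.Rodrigues(s["orientation"])[0];print(np.degrees(np.arctan2(R[1,1],R[0,1])), s["tool_pos"])
```

```text
[ 0.5018 -0.256   0.009 ] [ 0.5027 -0.2566  0.0055]
0.025939075176690828 101.97335239476674
14.242560176737713 [ 0.48598537 -0.27436192  0.18868157]
```

```bash
python3 -m inch '[10,10,-30,-1,50,16,18,-70,-1,50,16,18,-105,-1,50,16,18,-140,-1,50,16,18,-165,-1,50,16,18,-176,-1,50,16,18,-176,-1,50,16,18,-176,-1,50]'
```

```text
t: 2.12
tool_pos: [0.5027, -0.2569, 0.0137]
orientation: [1.948, 2.464, 0.0]
force: [-0.4, -0.9, 0.3]
opening: 0.0474
gripper_force: 0.0
```

```bash
python3 -m inch '[0,0,-6,0,50,0,0,-10,0,50,0,0,-11,0,50,0,0,-11,0,0,0,0,-11,0,0,0,0,-11,0,0,0,0,-11,0,0,0,0,-11,0,0]' 15; python3 -m inch '[0,0,0,0,0,0,0,0,0,0,0,0,10,0,0,0,0,40,0,0,0,0,80,0,0]'
```

```text
t: 2.78
tool_pos: [0.5023, -0.2564, 0.0018]
orientation: [1.947, 2.465, 0.0]
force: [-0.1, 0.1, -0.5]
opening: 0.0177
gripper_force: 0.0
t: 3.2
tool_pos: [0.4993, -0.2546, 0.0793]
orientation: [-1.942, -2.46, 0.001]
force: [0.4, -0.3, 0.2]
opening: 0.0133
gripper_force: 15.0
```

```bash
python3 -m inch '[5,20,30,-6,0,20,50,60,-12,0,35,85,90,-18,0,50,120,98,-18,0,53,141,98,-18,0,53,141,98,-18,0,53,141,98,-18,0]'
python3 - <<'E'
from h import *
s=robot.read_state(); c=read_camera("wrist"); cv2.imwrite("pics/w2.png",c["image"]);np.savez("w2.npz",K=c["K"],E=wristE(s,c["mount"]))
print(s["tool_pos"],s["force"],s["gripper_force"])
E
```

```text
t: 3.78
tool_pos: [0.5556, -0.114, 0.1807]
orientation: [2.305, 2.134, 0.001]
force: [0.5, -0.9, 0.6]
opening: 0.0127
gripper_force: 15.0
[ 0.55562636 -0.11402645  0.18067486] [ 0.51870888 -0.8701031   0.56103518] 14.967599362134933
```

View pics/w2.png

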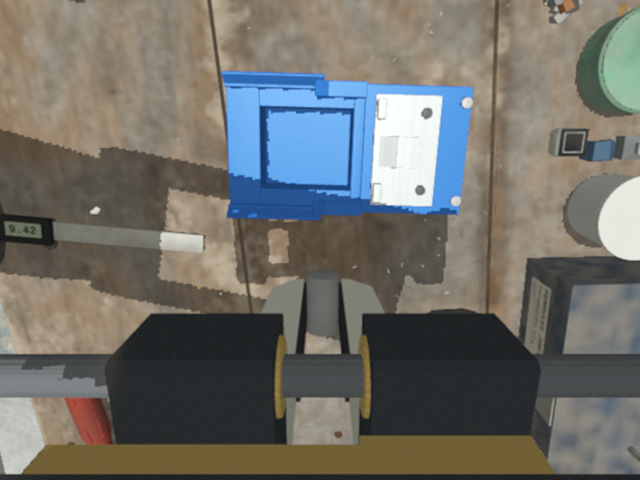

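The box is at (220–475, 70–220), with the compartment at about (261–354, 106–190) and the ferrule held between the fingers at (322,300). I'll enlarge the box.

Run:
```python
from h import *
im=cv2.imread("pics/w2.png")[65:225,218:482]; cv2.imwrite("pics/w2c.png",cv2.resize(im,None,fx=3,fy=3,interpolation=cv2.INTER_CUBIC))
```

```text
(no output)
```

View pics/w2c.png

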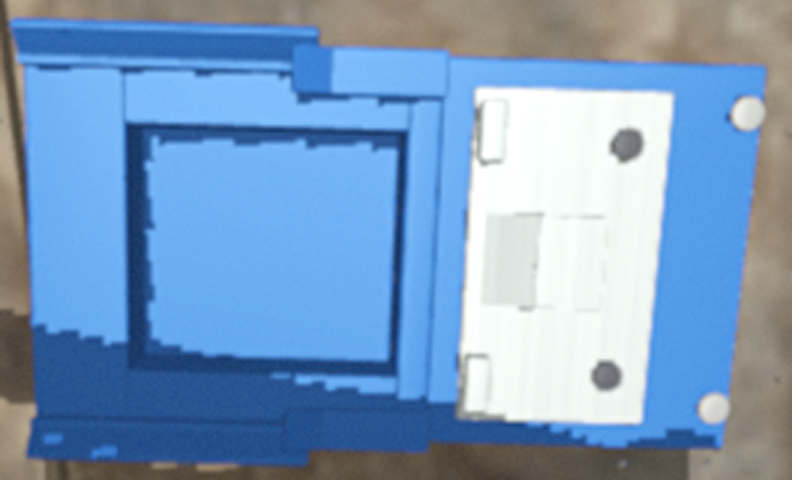

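The crop shows compartment corners (126,123), (411,131), (398,377), (127,370), far box corners (767,67), (723,448) and lip ends (447,97), (430,404). The ledge's ramp starts at x≈485, its flat runs 541–603, and the row centre is about 262.

```bash
cat > fit.py <<'E'
from h import *
from scipy.optimize import least_squares
W=cam("w2"); q=lambda x,y:np.array([218+(x+.5)/3-.5,65+(y+.5)/3-.5])
obs=[((-26,30,40),(126,123)),((42,30,40),(411,131)),((42,-30,40),(398,377)),((-26,-30,40),(127,370)),((128,47,40),(767,67)),((128,-47,40),(723,448)),((50,36.7,50),(447,97)),((50,-36.7,50),(430,404))]
def w(p,B):
    c,s=np.cos(p[2]),np.sin(p[2]); B=np.asarray(B)/1000; return [p[0]+c*B[0]-s*B[1],p[1]+s*B[0]+c*B[1],B[2]+(p[3] if len(p)>3 else 0)]
f=lambda p:np.concatenate([proj(*W,w(p,b))-q(*o) for b,o in obs])
r=least_squares(f,[.54,-.057,-.08],loss="soft_l1"); print("3dof",r.x[:2].round(4),np.degrees(r.x[2]).round(2),f(r.x).reshape(-1,2).round(1).tolist())
r4=least_squares(f,[.54,-.057,-.08,0],loss="soft_l1"); print("4dof",r4.x.round(4),np.degrees(r4.x[2]).round(2),r4.cost)
p=r.x
for n,o,z in [("rampstart",(485,258),.041),("flat0",(538,260),.045),("flat1",(603,262),.045),("stopU",(478,130),.043),("stopL",(464,385),.043)]:
    P=onz(*W,q(*o),z)[:2]-p[:2]; c,s=np.cos(p[2]),np.sin(p[2]); print(n,(np.array([[c,s],[-s,c]])@P*1000).round(1))
print("comp centre",w(p,(8,0,0)),"top check",[proj(*cam("top"),w(p,b)).round(1).tolist() for b in [(128,47,40),(128,-47,40)]],[(350.4,197.1),(391.6,199.1)])
E
python3 fit.py
```

```text
3dof [ 0.54   -0.0555] -5.95 [[-0.6, -0.8], [-1.1, -0.7], [-0.6, 0.2], [0.1, 0.1], [2.1, -0.9], [1.4, 1.5], [-0.0, 0.1], [0.1, 2.5]]
4dof [ 0.5402 -0.0557 -0.1023 -0.0039] -5.86 3.1234960267196934
rampstart [62.4  0.3]
flat0 [74.7  0.3]
flat1 [90.6  0.3]
stopU [58.5 30.1]
stopL [ 58.9 -30.9]
comp centre [np.float64(0.5479590345848075), np.float64(-0.05633542497344818), np.float64(0.0)] top check [[351.1, 196.9], [392.1, 200.1]] [(350.4, 197.1), (391.6, 199.1)]
```

```bash
python3 -m inch '[-3,20,-20,-1,0,-8,50,-50,-1,0,-8,58,-85,-1,0,-8,58,-110,-1,0,-8,58,-120,-1,0,-8,58,-120,-1,0,-8,58,-120,-1,0]' && python3 -c "
from h import *
s=robot.read_state();c=read_camera('wrist');cv2.imwrite('pics/w3.png',c['image'][0:480])
R=cv2.Rodrigues(s['orientation'])[0];print(np.degrees(np.arctan2(R[1,1],R[0,1])))"
```

```text
t: 4.42
tool_pos: [0.5471, -0.0585, 0.06]
orientation: [-2.328, -2.109, 0.001]
force: [0.3, -0.8, 0.1]
opening: 0.0134
gripper_force: 15.0
-5.6692313501212475
```

View pics/w3.png

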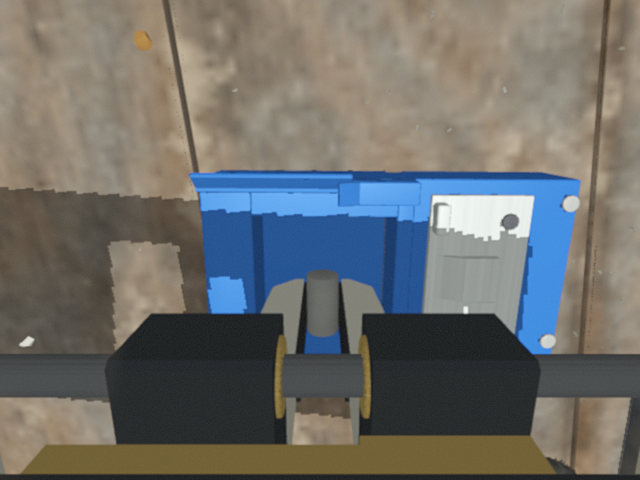

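The ferrule at (322,300) is centred over the compartment (columns 253–395), so I'll lower it in and release.

```bash
python3 -m inch '[0,2,-10,0,0,0,2,-22,0,0,0,2,-34,0,0,0,2,-38,0,0,0,2,-38,0,0,0,2,-38,0,26,0,2,-38,0,26,0,2,-38,0,26,0,2,-38,0,26,0,2,-38,0,26]' && python3 -m inch '[0,0,20,0,26,0,0,50,0,26,0,0,90,0,60,-10,30,130,0,100,-30,60,155,7,100,-50,100,155,14,100,-70,140,155,20,100,-80,180,155,26,100]'
```

```text
t: 5.3
tool_pos: [0.5476, -0.0554, 0.0221]
orientation: [2.327, 2.11, 0.001]
force: [-0.2, -0.6, 0.7]
opening: 0.0242
gripper_force: 0.0
t: 5.97
tool_pos: [0.4709, 0.1118, 0.1782]
orientation: [1.786, 2.582, 0.003]
force: [0.3, -0.3, 0.2]
opening: 0.06
gripper_force: 0.0
```

```bash
python3 -m inch '[-10,20,0,-7,100,-20,50,0,-14,100,-35,80,0,-21,100,-50,110,0,-28,100,-64,139,0,-35,100,-64,139,0,-42,100,-64,139,0,-49,100,-64,139,0,-56,100,-64,139,0,-63,100,-64,139,0,-70,100]' && python3 -m inch '[0,0,0,-7,100,0,0,0,-14,100,0,0,0,-20,100,0,0,0,-20,100,0,0,0,-20,100]'
python3 - <<'E'
from h import *
s=robot.read_state(); c=read_camera("wrist"); cv2.imwrite("pics/w4.png",c["image"]);np.savez("w4.npz",K=c["K"],E=wristE(s,c["mount"]))
R=cv2.Rodrigues(s['orientation'])[0];print(s["tool_pos"],s["q"].round(2),np.degrees(np.arctan2(R[1,1],R[0,1])))
E
```

```text
t: 6.8
tool_pos: [0.4075, 0.2501, 0.1768]
orientation: [-2.946, -1.09, -0.001]
force: [-0.4, 0.3, -0.7]
opening: 0.0929
gripper_force: 0.0
t: 7.22
tool_pos: [0.4076, 0.2499, 0.1767]
orientation: [-3.088, -0.576, -0.001]
force: [-0.1, -0.4, 0.1]
opening: 0.093
gripper_force: 0.0
[0.40756475 0.24988715 0.17673702] [ 0.44 -0.18  1.87 -0.    1.45  1.64] -68.88089981512503
```

View pics/w4.png

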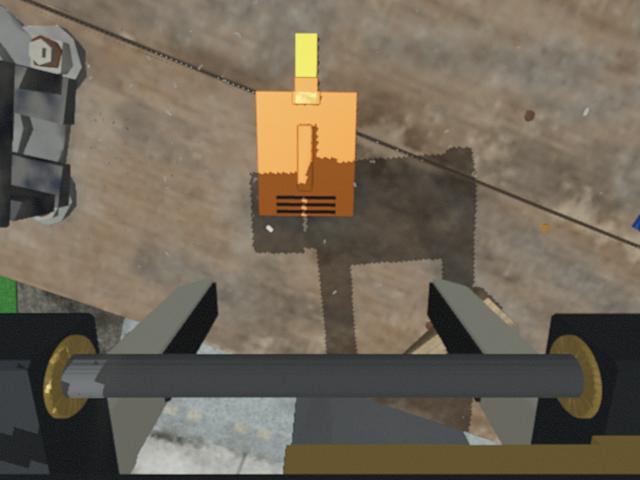

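The cover is clear at corners (256,92), (357,92), (355,216), (259,216), with the rib top at (297–312, 125–190) and the yellow tab pointing up.

Run:
```python
from h import *
W=cam("w4"); px=[(256.5,92),(357,92),(355.3,216),(259.5,216)]
C=np.array([onz(*W,p,.005) for p in px]); f=(C[0]+C[1]-C[2]-C[3])/2; l=(C[0]+C[3]-C[1]-C[2])/2
print(np.linalg.norm(f),np.linalg.norm(l),np.degrees([np.arctan2(f[1],f[0]),np.arctan2(-l[0],l[1])]),C.mean(0))
T=cam("top"); print("z chk",np.mean([tri([(*W,a),(*T,(190+(x-260)/4-.4,250+y/4-.4))]) for a,(x,y) in zip(px,[(297,132),(427,84),(485,243),(354,297)])],0).round(4))
print("rib top",[onz(*W,p,.033).round(4).tolist() for p in [(297.5,125),(312.5,125),(312.5,190),(297.5,190)]],np.mean([onz(*W,p,.033) for p in [(297.5,125),(312.5,125),(312.5,190),(297.5,190)]],0))
```

```text
0.09945641365155178 0.080185100727337 [20.89460194 21.14253211] [0.45001124 0.27880605 0.005     ]
z chk [0.4511 0.2778 0.0158]
rib top [[0.4708, 0.2931, 0.033], [0.4747, 0.2828, 0.033], [0.4299, 0.2658, 0.033], [0.4257, 0.2765, 0.033]] [0.45028786 0.27953397 0.033     ]
```

```bash
python3 -m inch '[20,14,-30,0,60,42,29,-65,0,60,42,29,-100,0,60,42,29,-135,0,60,42,29,-155,0,60,42,29,-163,0,60,42,29,-167,0,60,42,29,-167,0,60,42,29,-167,0,60]' && python3 -m inch '[0,0,0,0,0,0,0,0,0,0,0,0,0,0,0,0,0,0,0,0,0,0,0,0,0,0,0,0,0,0,0,0,0,0,0]' 25
```

```text
t: 8.02
tool_pos: [0.4508, 0.2795, 0.0113]
orientation: [-3.088, -0.572, -0.004]
force: [-0.2, 1.1, -0.1]
opening: 0.0556
gripper_force: 0.0
t: 8.6
tool_pos: [0.4495, 0.2789, 0.0096]
orientation: [-3.089, -0.571, -0.0]
force: [-0.1, 0.8, 0.9]
opening: 0.0138
gripper_force: 0.6
```

```bash
python3 -m inch '[0,0,0,0,0,0,0,0,0,0,0,0,0,0,0,0,0,10,0,0,0,0,35,0,0,0,0,70,0,0,0,0,100,0,0,0,0,100,0,0]' && python3 -m inch '[3,-20,0,-3,0,8,-50,0,-6,0,14,-85,0,-10,0,20,-120,0,-14,0,25,-155,0,-18,0,30,-190,0,-22,0,35,-225,0,-25,0,40,-260,0,-27,0,44,-290,0,-27,0,48,-310,0,-27,0]' && python3 -m inch '[0,-10,0,0,0,0,-15,0,0,0,0,-15,0,0,0]'
python3 - <<'E'
from h import *
s=robot.read_state(); c=read_camera("wrist"); cv2.imwrite("pics/w5.png",c["image"]);np.savez("w5.npz",K=c["K"],E=wristE(s,c["mount"]))
R=cv2.Rodrigues(s['orientation'])[0];print(s["tool_pos"],s["q"].round(2),np.degrees(np.arctan2(R[1,1],R[0,1])))
E
```

```text
t: 9.27
tool_pos: [0.4535, 0.2808, 0.1175]
orientation: [-3.086, -0.57, -0.017]
force: [1.2, -0.4, 0.3]
opening: 0.0116
gripper_force: 25.0
t: 10.1
tool_pos: [0.4974, -0.0341, 0.1098]
orientation: [3.136, -0.169, 0.0]
force: [-0.0, 0.1, -0.8]
opening: 0.0122
gripper_force: 25.0
t: 10.35
tool_pos: [0.4972, -0.0465, 0.1095]
orientation: [-3.137, 0.168, 0.001]
force: [-0.5, 0.2, -0.9]
opening: 0.0117
gripper_force: 25.0
[ 0.49723117 -0.04645121  0.1094598 ] [-0.2  -0.06  1.89  0.    1.32  1.48] -96.1346016957817
```

View pics/w5.png

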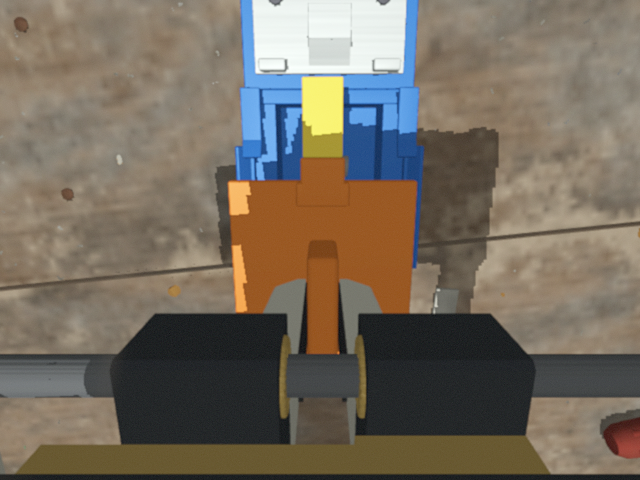

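The cover is held level and straight: front corners (229,182) and (417,181), tab at columns 302–344. Ahead are the box rails (outer edges at columns 241 and 418 near row 100), stops at 258 and 399 near row 65, and the ledge at 308–351. I'll measure cover against box in this one view.

Run:
```python
from h import *
W=cam("w5"); s=robot.read_state(); tz=s["tool_pos"][2]
c=[onz(*W,p,tz-.0046)[:2] for p in [(229,182),(417,181)]]; print("cover w",np.linalg.norm(c[0]-c[1]))
m=(c[0]+c[1])/2; l=c[0]-c[1]; yaw=np.arctan2(-l[0],l[1]); cen=m-.05*np.array([np.cos(yaw),np.sin(yaw)])
print("cover centre",cen.round(4),np.degrees(yaw).round(2),"tcp",s["tool_pos"])
p=np.array([.540,-.0555]);a=np.radians(-5.9);R=np.array([[np.cos(a),np.sin(a)],[-np.sin(a),np.cos(a)]])
for n,q,z in [("box edge L",(243,60),.04),("box edge R",(416,60),.04),("box eL0",(243,10),.04),("box eR0",(417,10),.04),("lipL",(241,100),.05),("lipR",(418,100),.05),("stopL",(258,72),.043),("stopR",(400,72),.043),("lipfront L",(241,88),.05),("comp L",(277,104),.04),("comp R",(383,104),.04),("ledge L",(308,38),.045),("ledge R",(351,38),.045)]:
    P=onz(*W,q,z); print(n,(R@(P[:2]-p)*1000).round(1))
print("cover in box",(R@(cen-p)*1000).round(1))
```

```text
cover w 0.07893101851380095
cover centre [ 0.4979 -0.0478] -5.8 tcp [ 0.49723777 -0.04558937  0.10943317]
box edge L [64.5 46.1]
box edge R [ 64.1 -46.9]
box eL0 [88.6 44.7]
box eR0 [ 88.3 -46.1]
lipL [43.4 46.4]
lipR [ 43.1 -46.9]
stopL [58.  37.8]
stopR [ 57.8 -38. ]
lipfront L [49.4 46. ]
comp L [41.9 28.5]
comp R [ 41.7 -30. ]
ledge L [74.2 10.8]
ledge R [ 74.1 -11.5]
cover in box [-42.7   3.3]
```

```bash
python3 -m inch '[2,-4,-15,0,0,2,-4,-32,0,0,2,-4,-42,0,0,2,-4,-46,0,0,2,-4,-46,0,0]' && python3 -m inch '[0,0,-3,0,0,0,0,-6,0,0,0,0,-9,0,0,0,0,-11,0,0,0,0,-12,0,0,0,0,-12,0,0]'
```

```text
t: 10.82
tool_pos: [0.4983, -0.0489, 0.0622]
orientation: [-3.137, 0.164, 0.004]
force: [-0.2, -0.5, -1.2]
opening: 0.0118
gripper_force: 25.0
t: 11.32
tool_pos: [0.4994, -0.0502, 0.0513]
orientation: [-3.137, 0.167, 0.0]
force: [-0.5, -0.4, -1.1]
opening: 0.012
gripper_force: 25.0
```

```bash
python3 -m inch '[0,0,-1,0,0,0,0,-2,0,0,0,0,-2,0,0,0,0,-2,0,0]'; python3 -m inch '[0,0,-0.5,0,0,0,0,-1,0,0,0,0,-1,0,0]'
```

```text
t: 11.65
tool_pos: [0.4995, -0.0502, 0.0496]
orientation: [3.137, -0.167, 0.0]
force: [0.5, 0.0, -0.5]
opening: 0.0117
gripper_force: 25.0
t: 11.9
tool_pos: [0.4996, -0.0502, 0.0495]
orientation: [3.137, -0.166, -0.0]
force: [-5.2, 0.8, 10.0]
opening: 0.0115
gripper_force: 25.0
```

```bash
python3 -m inch '[0,0,1,0,8,0,0,1,0,22,0,0,1,0,22,0,0,1.5,0,22]'; python3 -m inch '[0,0,0,0,0,0,0,0,0,0,0,0,0,0,0,0,0,0,0,0]' 12;  python3 -m inch '[0,0,0,0,0,0,0,0,0,0,0,0,0,0,0]'
```

```text
t: 12.23
tool_pos: [0.4995, -0.0501, 0.0499]
orientation: [-3.137, 0.167, 0.0]
force: [0.1, -0.0, -0.6]
opening: 0.0203
gripper_force: 0.0
t: 12.57
tool_pos: [0.4995, -0.0502, 0.05]
orientation: [-3.137, 0.167, 0.0]
force: [-0.3, -0.7, -1.2]
opening: 0.0117
gripper_force: 12.0
t: 12.82
tool_pos: [0.4995, -0.0501, 0.05]
orientation: [-3.137, 0.166, 0.0]
force: [-0.2, -0.9, -0.5]
opening: 0.0123
gripper_force: 12.0
```

```bash
python3 -m inch '[2,-0.2,0,0,0,4,-0.4,0,0,0,6,-0.6,0,0,0,6,-0.6,0,0,0]';  python3 -m inch '[2,-0.2,0,0,0,4,-0.4,0,0,0,6,-0.6,0,0,0,6,-0.6,0,0,0]'
```

```text
t: 13.15
tool_pos: [0.506, -0.0508, 0.05]
orientation: [-3.137, 0.167, -0.001]
force: [0.6, 0.6, -0.1]
opening: 0.012
gripper_force: 12.0
t: 13.48
tool_pos: [0.512, -0.0514, 0.05]
orientation: [3.137, -0.166, 0.001]
force: [-0.6, 0.2, -1.2]
opening: 0.0117
gripper_force: 12.0
```

```bash
python3 -m inch '[1.5,-0.15,0,0,0,3,-0.3,0,0,0,4,-0.4,0,0,0,4,-0.4,0,0,0]';  python3 -m inch '[1.5,-0.15,0,0,0,3,-0.3,0,0,0,4,-0.4,0,0,0,4,-0.4,0,0,0]'; python3 -m inch '[1.5,-0.15,0,0,0,3,-0.3,0,0,0,4,-0.4,0,0,0,4,-0.4,0,0,0]'
```

```text
t: 13.82
tool_pos: [0.5154, -0.0517, 0.05]
orientation: [-3.137, 0.166, 0.001]
force: [-2.9, -0.3, 0.8]
opening: 0.0118
gripper_force: 12.0
t: 14.15
tool_pos: [0.5197, -0.0522, 0.05]
orientation: [3.137, -0.167, 0.0]
force: [-3.0, -0.2, 1.5]
opening: 0.0118
gripper_force: 12.0
t: 14.48
tool_pos: [0.5236, -0.0526, 0.05]
orientation: [-3.137, 0.167, 0.0]
force: [-4.5, 1.1, 3.1]
opening: 0.0122
gripper_force: 12.0
```

```bash
for i in 1 2 3; do :; done; python3 -m inch '[1.5,-0.15,0,0,0,3,-0.3,0,0,0,4,-0.4,0,0,0,4,-0.4,0,0,0]';  python3 -m inch '[1.5,-0.15,0,0,0,3,-0.3,0,0,0,4,-0.4,0,0,0,4,-0.4,0,0,0]'; python3 -m inch '[1.5,-0.15,0,0,0,3,-0.3,0,0,0,4,-0.4,0,0,0,4,-0.4,0,0,0]'
```

```text
t: 14.82
tool_pos: [0.5283, -0.053, 0.0504]
orientation: [3.137, -0.166, 0.002]
force: [-1.3, 0.3, 3.1]
opening: 0.0125
gripper_force: 12.0
t: 15.15
tool_pos: [0.5318, -0.0534, 0.0503]
orientation: [3.137, -0.167, 0.0]
force: [-3.8, -0.5, 5.3]
opening: 0.012
gripper_force: 12.0
t: 15.48
tool_pos: [0.5358, -0.0538, 0.0503]
orientation: [3.137, -0.166, 0.0]
force: [-3.0, 0.7, 5.3]
opening: 0.0118
gripper_force: 12.0
```

```bash
python3 -m inch '[1.5,-0.15,0,0,0,3,-0.3,0,0,0,3,-0.3,0,0,0]'; for k in 1; do :; done; python3 -m inch '[1,-0.1,0,0,0,2,-0.2,0,0,0,2,-0.2,0,0,0]'; python3 -m inch '[1,-0.1,0,0,0,1,-0.1,0,0,0]'; python3 -m inch '[1,-0.1,0,0,0,1,-0.1,0,0,0]'
```

```text
t: 15.73
tool_pos: [0.5388, -0.0541, 0.0503]
orientation: [3.137, -0.167, 0.0]
force: [-4.3, 0.7, 5.2]
opening: 0.0117
gripper_force: 12.0
t: 15.98
tool_pos: [0.5407, -0.0543, 0.0503]
orientation: [3.137, -0.166, -0.0]
force: [-4.2, -0.1, 5.9]
opening: 0.0119
gripper_force: 12.0
t: 16.15
tool_pos: [0.5417, -0.0544, 0.0503]
orientation: [3.137, -0.166, 0.0]
force: [-4.2, 0.2, 4.3]
opening: 0.0119
gripper_force: 12.0
t: 16.32
tool_pos: [0.5433, -0.0546, 0.0505]
orientation: [3.137, -0.167, 0.002]
force: [-1.4, -0.4, 2.9]
opening: 0.0118
gripper_force: 12.0
```

```bash
python3 -m inch '[0,0,0,0,0,0,0,0,0,0]'; python3 -m inch '[0.5,-0.05,0,0,0,1,-0.1,0,0,0]'; python3 -m inch '[0.5,-0.05,0,0,0,0.5,-0.05,0,0,0]'
```

```text
t: 16.48
tool_pos: [0.5433, -0.0545, 0.0505]
orientation: [3.137, -0.166, 0.003]
force: [1.1, -0.7, 3.7]
opening: 0.0119
gripper_force: 12.0
t: 16.65
tool_pos: [0.5437, -0.0546, 0.0503]
orientation: [3.137, -0.167, 0.001]
force: [-1.5, -0.5, 5.5]
opening: 0.012
gripper_force: 12.0
t: 16.82
tool_pos: [0.5441, -0.0546, 0.05]
orientation: [3.137, -0.166, 0.0]
force: [-0.8, -0.7, 4.6]
opening: 0.0115
gripper_force: 12.0
```

```bash
python3 -m inch '[0.5,-0.05,0,0,0,0.5,-0.05,0,0,0]'; python3 -m inch '[0.5,-0.05,0,0,0,0.5,-0.05,0,0,0]'; python3 -m inch '[0.5,-0.05,0,0,0,0.5,-0.05,0,0,0]'
```

```text
t: 16.98
tool_pos: [0.5442, -0.0546, 0.05]
orientation: [-3.137, 0.166, 0.001]
force: [-2.1, 0.9, 4.6]
opening: 0.0117
gripper_force: 12.0
t: 17.15
tool_pos: [0.5442, -0.0546, 0.0499]
orientation: [-3.137, 0.166, 0.003]
force: [-5.0, 0.0, 8.7]
opening: 0.0119
gripper_force: 12.0
t: 17.32
tool_pos: [0.5445, -0.0546, 0.0499]
orientation: [-3.137, 0.166, 0.004]
force: [-6.9, 0.7, 8.9]
opening: 0.0119
gripper_force: 12.0
```

```bash
python3 -m inch '[-0.7,0.07,0,0,0,-1.3,0.13,0,0,0,-1.3,0.13,0,0,0]'
python3 - <<'E'
from h import *
s=robot.read_state(); c=read_camera("wrist");np.savez("w6.npz",K=c["K"],E=wristE(s,c["mount"]))
a=cv2.resize(c["image"][30:230,215:425],None,fx=2.8,fy=2.8,interpolation=cv2.INTER_CUBIC)
d=read_camera("side")["image"][195:265,265:385]; d=cv2.resize(d,None,fx=1.75,fy=1.75,interpolation=cv2.INTER_CUBIC)
o=np.zeros((a.shape[0],a.shape[1]+d.shape[1],3),np.uint8);o[:,:a.shape[1]]=a;o[:d.shape[0],a.shape[1]:]=d
cv2.imwrite("pics/w6.png",o);print(o.shape,s["tool_pos"])
E
```

```text
t: 17.57
tool_pos: [0.5444, -0.0546, 0.05]
orientation: [3.137, -0.166, 0.001]
force: [1.0, 0.3, 2.4]
opening: 0.012
gripper_force: 12.0
(560, 798, 3) [ 0.54441946 -0.05464138  0.0499998 ]
```

View pics/w6.png

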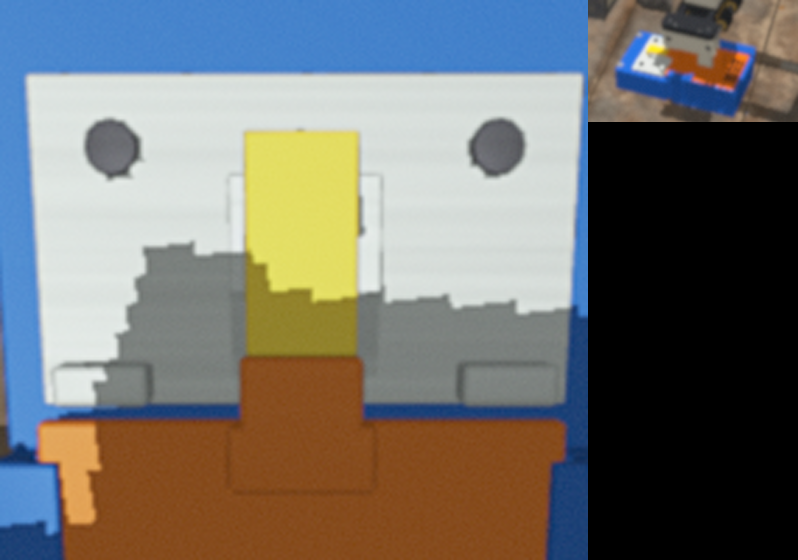

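The tab (columns 245–359) ends at row 131, past the ledge's rear edge at row 175. The cover's front edge (row 420) sits just short of the stops (row 404). To check that the tab is down, I'll compare its apparent width here with the free-tab picture w5.

Run:
```python
from h import *
w5=cv2.imread("pics/w5.png"); c=read_camera("wrist"); w7=c["image"]; cv2.imwrite("pics/w7.png",w7)
s=robot.read_state(); E=wristE(s,c["mount"]); K=c["K"]
def edges(im,r):
    sat=cv2.cvtColor(im,cv2.COLOR_BGR2HSV)[r-1:r+2,:,0].astype(float).mean(0)
    g=im[r-2:r+3].astype(float).mean(0); d=g[:,2]-g[:,0]  # red-blue
    m=d[315:332].mean(); 
    def cross(rng,):
        o=np.median(d[list(rng)[-6:]])
        h=(m+o)/2
        prev=None
        for x in rng:
            if d[x]<h: return prev+(d[prev]-h)/(d[prev]-d[x])*(x-prev)
            prev=x
    return cross(range(323,290,-1)),cross(range(323,358))
for r in (80,84,90,96,104,112,120,125):
    a=edges(w5,r);b=edges(w7,r);print(r,np.round([*a,a[1]-a[0],*b,b[1]-b[0]],2))
# model widths: tab tip height vs rest in cover frame
p=s["tool_pos"];a=np.radians(-5.9);f=np.array([np.cos(a),np.sin(a),0]);l=np.array([-f[1],f[0],0]);o=p-[0,0,.0098]
for th in (0,.08):
    for d in (0,30):
        P=o+f*(.0605+d/1000)+np.array([0,0,.0055+d/1000*np.sin(th)]); L=proj(K,E,P+l*.008);R=proj(K,E,P-l*.008);print(th,d,L.round(1),np.round(R-L,2))
q=np.array([.540,-.0555,0])
for n,px,z in [("front edge",(323,180),.045),("ledge end",(323,30+175/2.8),.045),("tab tip lvl",(323,76.8),.046),("stop",(323,30+404/2.8),.042)]: print(n,round(float((onz(K,E,px,z)-q)@f*1000),1))
```

```text
80 [301.31 342.99  41.68 301.81 342.56  40.75]
84 [301.39 342.99  41.61 301.84 342.56  40.72]
90 [301.37 343.48  42.11 301.88 342.56  40.68]
96 [301.5  343.34  41.83 302.   342.43  40.43]
104 [301.22 343.35  42.13 302.2  342.66  40.46]
112 [301.64 343.23  41.59 302.24 342.62  40.38]
120 [301.35 343.14  41.79 302.38 341.96  39.57]
125 [301.81 343.01  41.2  302.56 341.93  39.37]
0 0 [300.7 158. ] [38.75 -0.1 ]
0 30 [299.5  80.6] [40.64 -0.11]
0.08 0 [300.7 158. ] [38.75 -0.1 ]
0.08 30 [299.2  79.8] [41.24 -0.11]
front edge 55.7
ledge end 90.4
tab tip lvl 96.2
stop 57.7
```

Geometry: origin at about +5.7, so the nose's rear is at 91.2, past the ledge end at 90.4, and the tab's width fits 0 rad (40.75 px against 40.64, versus 41.24 if bent). I'll confirm with a gentle backward tug.

```bash
python3 -m inch '[-0.7,0.07,0,0,0,-1,0.1,0,0,0,-1,0.1,0,0,0]'; python3 -m inch '[-0.5,0.05,0,0,0,-1,0.1,0,0,0,-1,0.1,0,0,0]';python3 -m inch '[-0.4,0.04,0,0,0,-0.4,0.04,0,0,0]'
```

```text
t: 17.97
tool_pos: [0.5439, -0.0546, 0.0501]
orientation: [3.137, -0.166, 0.003]
force: [4.7, -0.3, -0.8]
opening: 0.0121
gripper_force: 12.0
t: 18.22
tool_pos: [0.5437, -0.0546, 0.0503]
orientation: [3.137, -0.167, 0.005]
force: [10.1, 0.0, -4.2]
opening: 0.0121
gripper_force: 12.0
t: 18.38
tool_pos: [0.5436, -0.0546, 0.0504]
orientation: [3.137, -0.166, 0.006]
force: [11.1, -1.8, -4.3]
opening: 0.012
gripper_force: 12.0
```

It holds against an 11 N backward pull with under 1 mm of movement, so the cover is latched. I'll relieve the force, let go and retreat.

```bash
python3 -m inch '[1,-0.1,0,0,0,2,-0.2,0,0,0,2.2,-0.2,0,0,0,2.2,-0.2,0,0,0]'; python3 -m inch '[0,0,0,0,8,0,0,0,0,22,0,0,0,0,30,0,0,0,0,30,0,0,0,0,30]'; python3 -m inch '[0,0,6,0,30,0,0,20,0,30,0,0,50,0,30,0,0,90,0,30,-30,0,120,0,30,-60,0,140,0,30,-60,0,140,0,30,-60,0,140,0,30]'
python3 - <<'E'
from h import *
s=robot.read_state(); c=read_camera("wrist"); cv2.imwrite("pics/w8.png",c["image"]); W=(c["K"],wristE(s,c["mount"]))
im=c["image"]; h=cv2.cvtColor(im,cv2.COLOR_BGR2HSV)
for n,lo,hi in [("yellow",(23,110,90),(35,255,255)),("orange",(5,150,60),(20,255,255))]:
    m=cv2.inRange(h,lo,hi); k,l,st,ce=cv2.connectedComponentsWithStats(m); i=1+st[1:,4].argmax(); x,y,w_,h_,A=st[i]; print(n,st[i],ce[i].round(1))
    a=np.radians(-5.9);f=np.array([np.cos(a),np.sin(a),0]);q=np.array([.540,-.0555,0])
    print("top row box x:",((onz(*W,(ce[i][0],y),.045)-q)@f*1000).round(1),"bottom:",((onz(*W,(ce[i][0],y+h_),.045)-q)@f*1000).round(1))
print(s["t"],s["tool_pos"],s["force"],s["opening"])
# bystanders: change in top view
d=read_camera("top")["image"]; a=cv2.absdiff(d,cv2.imread("pics/top0.png")).max(2)
for n,(x,y) in {"putter":(449,195),"iron":(170,215)}.items(): print(n,a[y-25:y+25,x-28:x+28].mean().round(1),(a[y-25:y+25,x-28:x+28]>60).sum())
E
```

```text
t: 18.72
tool_pos: [0.544, -0.0546, 0.05]
orientation: [3.137, -0.166, -0.0]
force: [1.5, -0.3, 0.5]
opening: 0.0117
gripper_force: 12.0
t: 19.13
tool_pos: [0.5435, -0.0545, 0.0497]
orientation: [-3.137, 0.166, 0.002]
force: [-0.4, -0.8, -0.2]
opening: 0.0275
gripper_force: 0.0
t: 19.8
tool_pos: [0.4847, -0.0548, 0.1928]
orientation: [3.136, -0.167, 0.008]
force: [0.1, 0.7, -0.6]
opening: 0.0279
gripper_force: 0.0
yellow [ 302   12   23   47 1006] [312.9  35. ]
top row box x: 96.5 bottom: 66.1
orange [ 262   59  105  151 7134] [323.7 160.2]
top row box x: 66.1 bottom: -43.9
19.8 [ 0.4846649  -0.05483478  0.19277236] [ 0.08376944  0.67338247 -0.58769251] 0.02786092825997056
putter 5.8 12
iron 2.6 0
```

Let go cleanly. The cover's position is unchanged (tab tip at 96.5) and the bystanders have not moved. The tug may have left the nose tight against the ledge, so I'll nudge the rib's rear face gently with closed fingers to seat it.

```bash
python3 -m inch '[8,2,-30,0,0,16,3,-65,0,0,16,3,-100,0,0,16,3,-128,0,0,16,3,-135,0,0,16,3,-135,0,0]'; python3 -m inch '[3,-0.3,0,0,0,6,-0.6,0,0,0,9,-0.9,0,0,0,9,-0.9,0,0,0]'; python3 -m inch '[1,-0.1,0,0,0,2,-0.2,0,0,0,2,-0.2,0,0,0]'; python3 -m inch '[0.7,-0.1,0,0,0,1.4,-0.1,0,0,0,1.4,-0.1,0,0,0]'
```

```text
t: 20.4
tool_pos: [0.4969, -0.0508, 0.0508]
orientation: [-3.136, 0.166, 0.013]
force: [-0.4, -0.0, 0.1]
opening: 0.0004
gripper_force: 0.0
t: 20.73
tool_pos: [0.5113, -0.0529, 0.0572]
orientation: [3.137, -0.167, 0.006]
force: [0.5, 0.6, -0.1]
opening: 0.0006
gripper_force: 0.0
t: 20.98
tool_pos: [0.5114, -0.0528, 0.0555]
orientation: [3.137, -0.166, 0.001]
force: [0.3, 0.5, 0.1]
opening: 0.0005
gripper_force: 0.0
t: 21.23
tool_pos: [0.5123, -0.0527, 0.055]
orientation: [-3.137, 0.166, 0.0]
force: [-0.9, -0.7, 1.2]
opening: 0.0006
gripper_force: 0.3
```

```bash
python3 -m inch '[0.5,-0.05,0,0,0,0.5,-0.05,0,0,0]'; python3 -m inch '[0.5,-0.05,0,0,0,0.5,-0.05,0,0,0]'; python3 -m inch '[0.5,-0.05,0,0,0,0.5,-0.05,0,0,0]'; python3 -m inch '[0.4,0,0,0,0,0.4,0,0,0,0]'
```

```text
t: 21.4
tool_pos: [0.5129, -0.0528, 0.055]
orientation: [-3.137, 0.167, 0.0]
force: [-2.0, 0.7, 1.3]
opening: 0.0007
gripper_force: 0.5
t: 21.57
tool_pos: [0.5134, -0.0529, 0.055]
orientation: [-3.137, 0.166, -0.0]
force: [-0.2, 0.2, -1.0]
opening: 0.0003
gripper_force: 0.2
t: 21.73
tool_pos: [0.514, -0.0529, 0.055]
orientation: [-3.137, 0.166, -0.0]
force: [-0.7, -0.3, -0.7]
opening: 0.0007
gripper_force: 0.2
t: 21.9
tool_pos: [0.5143, -0.0529, 0.055]
orientation: [3.137, -0.166, -0.0]
force: [-1.4, -0.3, -0.3]
opening: 0.0004
gripper_force: 0.3
```

```bash
python3 -m inch '[0.5,-0.05,0,0,0,0.5,-0.05,0,0,0]'; python3 -m inch '[0.5,-0.05,0,0,0,0.5,-0.05,0,0,0]'; python3 -m inch '[0.5,-0.05,0,0,0,0.5,-0.05,0,0,0]'
```

```text
t: 22.07
tool_pos: [0.5143, -0.0529, 0.0549]
orientation: [-3.137, 0.166, 0.002]
force: [-2.8, -0.0, 2.7]
opening: 0.0008
gripper_force: 2.1
t: 22.23
tool_pos: [0.5144, -0.0529, 0.0549]
orientation: [-3.137, 0.166, 0.003]
force: [-7.7, 1.3, 4.8]
opening: 0.0002
gripper_force: 3.6
t: 22.4
tool_pos: [0.5144, -0.0529, 0.055]
orientation: [-3.137, 0.166, 0.005]
force: [-10.2, 0.7, 8.1]
opening: 0.0005
gripper_force: 5.0
```

The cover slid about 2 mm freely at roughly 1 N, then met the rigid stops, so it is clicked and seated. I'll retreat and hand in.

```bash
python3 -m inch '[-2,0.2,0,0,0,-10,1,0,0,0,-14,1,15,0,0,-14,1,50,0,0,-14,1,90,0,0,-14,1,120,0,0,-14,1,120,0,0,-14,1,120,0,0]'
python3 - <<'E'
from h import *
s=robot.read_state(); c=read_camera("wrist"); W=(c["K"],wristE(s,c["mount"])); h=cv2.cvtColor(c["image"],cv2.COLOR_BGR2HSV)
m=cv2.inRange(h,(23,110,90),(35,255,255)); k,l,st,ce=cv2.connectedComponentsWithStats(m); i=1+st[1:,4].argmax()
a=np.radians(-5.9);f=np.array([np.cos(a),np.sin(a),0]);print(st[i],((onz(*W,(ce[i][0],st[i][1]),.045)-[.54,-.0555,0])@f*1000).round(1),s["force"])
print(job.close_job())
E
```

```text
t: 23.07
tool_pos: [0.5035, -0.0524, 0.1778]
orientation: [3.136, -0.166, 0.009]
force: [0.4, 0.9, -0.1]
opening: 0.0007
gripper_force: 0.0
[ 308   32   23   49 1092] 99.2 [ 0.37986919  0.90773287 -0.07814765]
the job is handed in; nothing more can be done
None
```

The job is handed in at 23 s: the ferrule was released inside the compartment (not looked at again before the cover closed), and the cover is clicked behind the catch, seated on its stops and let go of, with a peak push of about 10 N and the putter and iron unmoved.

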